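# Re-spring two leaning strut mounts on the lab bench

### The job

Fit the two compression springs to the spring mounts: thread the wide spring over the thick leaning rod and the narrow spring over the thin leaning rod, twisting a little if the coils snag, until each sits fully home, flat on the flange at the foot of its rod, and let go. Leave the two vials, the dropper bottle and the marker as they stand or lie.

Things in the scene. Friction and masses are not known exactly. Their poses are not given: they have to be found in the camera images.
- wide_spring: Wide compression spring of bare steel wire, standing loose and upright on the worktop, about 90 g: outer diameter 46 mm, clear bore 33 mm, wire 6 mm, 80 mm long, with a flat closed coil at each end; the same either way up. It is stiff: it neither compresses nor bends at hand forces. Origin at the centre of its underside, z along its axis. Turned to any angle about its axis.
- narrow_spring: Narrow compression spring of bare steel wire, standing loose and upright on the worktop, about 60 g: outer diameter 31.5 mm, clear bore 19.5 mm, wire 5.5 mm, 80 mm long, with a flat closed coil at each end; the same either way up. It is stiff: it neither compresses nor bends at hand forces. Origin at the centre of its underside, z along its axis. Turned to any angle about its axis.
- wide_spring_mid (a point): Middle of the wide spring, on its axis, 40 mm from either end.
- narrow_spring_mid (a point): Middle of the narrow spring, on its axis, 40 mm from either end.
- thick_mount: Thick-rod bench mount fixed to the worktop: aluminium foot plate 110 x 80 x 12 mm with four cap screws (up to z = 17 mm), carrying one steel rod that leans 30 degrees from vertical towards the body's -x axis. Origin on the worktop under the centre of the rod's flange, which is 40 mm above the worktop; the plate reaches from x = -43 to +67 mm and y = -40 to +40 mm. z up.
- thin_mount: Thin-rod bench mount fixed to the worktop: aluminium foot plate 110 x 80 x 12 mm with four cap screws (up to z = 17 mm), carrying one steel rod that leans 30 degrees from vertical towards the body's -x axis. Origin on the worktop under the centre of the rod's flange, which is 40 mm above the worktop; the plate reaches from x = -43 to +67 mm and y = -40 to +40 mm. z up.
- thick_rod: Leaning steel rod of the thick-rod mount, diameter 28.5 mm, on a round flange (diameter 56 mm). Origin at the centre of the flange's upper face, 40 mm above the worktop; z along the rod to its tip, 30 degrees from vertical; y level. Ends 76 mm above the flange; the last 14 mm taper to a nose about 13 mm across. 45 mm up, on the +y side, a round bump 2.25 mm proud may catch the coils.
- thin_rod: Leaning steel rod of the thin-rod mount, diameter 15 mm, on a round flange (diameter 42 mm). Origin at the centre of the flange's upper face, 40 mm above the worktop; z along the rod to its tip, 30 degrees from vertical; y level. Ends 76 mm above the flange; the last 14 mm taper to a nose about 7 mm across. 45 mm up, on the +y side, a round bump 2.25 mm proud may catch the coils.
- vial_a: Bystander: screw-cap reagent vial, diameter 30 mm, 65 mm tall, upright, 58 to 68 mm (centre to centre) from the wide spring. Origin at the centre of its underside, z up.
- dropper_a: Bystander: dropper bottle with black teat, diameter 29 mm, 100 mm tall, upright, 52 to 62 mm (centre to centre) from the narrow spring. Origin at the centre of its underside, z up.
- vial_b: Bystander: screw-cap reagent vial, diameter 30 mm, 73 mm tall, upright behind and between the two mounts. Origin at the centre of its underside, z up.
- marker_a: Bystander: felt marker lying on the worktop near the front edge, 124 mm long along its own y axis, 13 mm thick. Origin at its middle, underneath.
Things that resemble listed ones, but are neither listed nor needed, are in the scene too. What is shaped like the thin_mount but turquoise is not meant.

How it is judged:
By the outcome, as a careful person would: the job done as asked, in the order asked, and still so for the second after the job is handed in, with the robot touching nothing.
It also fails if it takes over 59 s, if anything falls off the work surface, if the arm or the gripper's body presses on something with over 40 N, if the wrist force passes 120 N, or if a joint passes its speed limit or range.

### The arm

A 6-joint arm with a two-finger parallel gripper is mounted at the origin on a cart in front of the work surface, level with it; the furniture and walls round the work are solid. World frame = base frame: x ahead of the robot, y to its left, z up, the work surface at z = 0. Lengths are in m, angles in degrees, forces in N, time in s.
With the tool pointing down it reaches from about 0.275 to 0.775 m from the base axis. Payload 14.6 kg.
Tool frame: the origin (TCP) lies between the finger pads; the fingertips stand env.nose_length ahead of it and the grasp point (between the pads) lies 11 mm behind it (env.nose_length is the distance from the TCP to the fingertips, in m); z points along the fingers, y is the line along which they close (so a half turn about z gives the same grasp; the last joint's range is limited). The gripper opens to 85 mm and grips with 20 to 120 N. Pads are 22 mm wide; open, the fingers measure 114 mm over their backs; the gripper's body (76 mm by 85 mm) begins 54 mm behind the grasp point. The pads swing forward as they close: fully open they stand 13 mm farther back than shut.
Start: joints at [-79.544, 15.075, -2.767, 72.158, 0, 81.102], TCP at [0.174, -0.495, 0.239] pointing down, gripper open.
Joint ranges: [-151.79, 151.79], [-50.71, 97.33], [-67.44, 78.34], [-121.81, 120.89], [-77.56, 73.72], [-180, 180]. Speed limits (degrees/s): [108.29, 108.29, 147.25, 159.86, 180, 180].

### API

Orientations are given as [roll, pitch, yaw] about the fixed x, y, z axes, in that order (R = Rz(yaw) Ry(pitch) Rx(roll)).
In Python, from rig import env, eyes, regions_of, tip_of gives the robot as it stands.
- The arm moves only by the tool carry_out, never from a script. Its argument "rows" is a list of rows, each a list of 2 entries, a list of its own where there are three numbers: the shift along the tool's x, y, z in m, then the turn, a rotation vector about the tool's x, y, z in degrees. In form: [[[dx, dy, dz], [wx, wy, wz]], ...]. A call has 1 to 20 rows; each row is the pose to reach, as a shift and turn from the pose commanded when the call began, along the tool's axes at that moment; what a row does not reach only later rows make up. A row lasts 1/10 s, in which the tool goes at most 50 mm and 8.59 degrees, less where a joint would pass 70% of its speed; a pose out of reach is approached as far as the arm can. A call with a gripper value outside its range is refused whole. "claw" is the closure, from 0 (fully open) to 1 (shut), set as the call begins (left out, the last holds). The fingers move at their own pace and stop on an object; "force" is the grip in N (left out, the last holds). Time passes only in rows, so rows that repeat a pose let the fingers close. It gives the time, the measured TCP pose, the force, the opening and the grip force at its end, in the units of the state.
- env.get_state(): the state, without advancing time (a new reading comes with each control period).
- eyes.grab_frame(name): name is "side" or "top" or "wrist"; returns the picture (400x640x3 uint8, red, green, blue); there is no depth.
- eyes.camera_model(name): a dict with "vfov" (degrees; the focal length in pixels is half the picture's height over the tangent of half this angle, whatever the lens; pixels are square), "cx", "cy" (the principal point, pixels), "camera_from_world" (4x4, takes a point from world to camera coordinates); the wrist camera has in their place "hand_eye" (4x4, takes a point from camera to tool coordinates, whose origin is the TCP and whose axes are the flange's). Camera axes: x right, y down, z forward; pixel columns grow to the right and rows downward; lengths in m; the calibration is good to about 2 mm. The wrist camera is an equidistant fisheye: a pixel r from the principal point sees the ray r / f radians off the axis. A picture is of the moment at which its call begins: read the wrist's pose just before it. camera_model takes no time and is no camera call.
- env.close_job(): hands the job in; it is judged then, once.
Trained networks look in the newest picture that a camera, given by its name, has taken for a name from the list of things; names that differ only in an ending like _2 or _b are one class to them, and where a whole thing is asked for, a point or a joint stands for the part that bears it (a point fixed in the world has none). Each returns a list of dicts, best first, with "score" (0 to 1); they miss things now and then, are a little off and sometimes report something else, mostly with a low value. They report only what shows in the picture. A call takes as long as a camera call. They do not tell look-alikes from the thing itself.
- regions_of(camera, thing): "mask" (400x640 bool, what is visible of it) and "location" ([column, row] in pixels, amid what is visible of it).
- tip_of(camera, thing): "location" ([column, row] in pixels: a listed point, or the origin of a listed thing).
The state is a dict: "time_s": time; "joint_positions": joint angles; "joint_velocities": joint speeds; "joint_efforts": joint torques, N m; "eef_pos": TCP position; "orientation": TCP orientation; "force": force on the tool from outside, world axes, zero at the start; "moment": the same for the moment, N m; "opening": finger opening in m; "grip_force": force on a finger pad.
Only numpy, scipy, OpenCV 4.12 (cv2) and the standard library are available. Lean on these libraries where they do the work, as an engineer would, in place of code of your own. Each camera call takes 0.05 s, during which the arm holds its last target. There are 200 camera calls.

## Working session

There is one attempt and no reset: what is moved stays moved. The work goes in short steps, Python scripts to look and compute and a tool call to move; the robot and the scene stay as the last step left them, time stands still between calls to the robot, and variables do not carry over. Pictures are saved under pics/ and viewed, at most 10 in all, crops included, and the job is handed in when it is done.

Besides the shell and the picture viewer there is one more tool, called after ">>>" by a JSON object that holds its "api" and its "payload". carry_out: Moves the arm, as the interface text tells. Its arguments: {"type":"object","properties":{"rows":{"type":"array","items":{"type":"array"}},"claw":{"type":"number"},"force":{"type":"number"}},"required":["rows"]}

```bash
ls; mkdir -p pics
cat > h.py <<'E'
import numpy as np,cv2
from rig import env,eyes,regions_of,tip_of
from scipy.spatial.transform import Rotation as R
def ray(cam,p):
    m=eyes.camera_model(cam);f=200/np.tan(np.radians(m['vfov']/2))
    d=np.array([p[0]-m['cx'],p[1]-m['cy']])/f
    if cam=='wrist':
        r=np.hypot(*d);v=np.r_[d*(np.sin(r)/r if r>1e-9 else 1),np.cos(r)]
        s=env.get_state();T=np.eye(4);T[:3,:3]=R.from_euler('xyz',s['orientation'],degrees=True).as_matrix();T[:3,3]=s['eef_pos']
        M=T@m['hand_eye']
    else:
        v=np.r_[d,1];M=np.linalg.inv(m['camera_from_world'])
    v=M[:3,:3]@v
    return M[:3,3],v/np.linalg.norm(v)
def atz(cam,p,z):
    o,v=ray(cam,p);return o+v*(z-o[2])/v[2]
def tri(rays):
    A=sum(np.eye(3)-np.outer(v,v) for o,v in rays);b=sum((np.eye(3)-np.outer(v,v))@o for o,v in rays)
    x=np.linalg.solve(A,b);return x,[np.linalg.norm(np.cross(x-o,v))*1000 for o,v in rays]
def proj(cam,X):
    m=eyes.camera_model(cam);f=200/np.tan(np.radians(m['vfov']/2))
    X=np.asarray(X,float)
    if cam=='wrist':
        s=env.get_state();T=np.eye(4);T[:3,:3]=R.from_euler('xyz',s['orientation'],degrees=True).as_matrix();T[:3,3]=s['eef_pos']
        c=np.linalg.inv(T@m['hand_eye'])@np.r_[X,1];r=np.hypot(c[0],c[1]);th=np.arctan2(r,c[2])
        return np.array([m['cx'],m['cy']])+f*th*c[:2]/r
    c=m['camera_from_world']@np.r_[X,1];return np.array([m['cx'],m['cy']])+f*c[:2]/c[2]
def save(cam,name):
    im=eyes.grab_frame(cam);cv2.imwrite('pics/'+name,im[:,:,::-1]);return im
E
python3 - <<'E'
from h import *
np.set_printoptions(precision=3,suppress=True)
print(env.nose_length,env.get_state())
a=save('top','t0.png');b=save('side','s0.png')
v=np.vstack([a,b]);cv2.imwrite('pics/ts.png',cv2.resize(v,(480,600))[:,:,::-1])
for c in ['top','side']:
    m=eyes.camera_model(c);print(c,m['vfov'],np.linalg.inv(m['camera_from_world']))
    for t in ['wide_spring_mid','narrow_spring_mid','wide_spring','narrow_spring','thick_rod','thin_rod','thick_mount','thin_mount','vial_a','dropper_a','vial_b','marker_a']:
        print(t,[(np.round(d['location']),round(d['score'],2)) for d in tip_of(c,t)])
print(eyes.camera_model('wrist'))
E
```

```text
pics
0.008 {'time_s': 0.0, 'joint_positions': array([-79.545,  15.1  ,  -2.805,  72.158,   0.002,  81.101]), 'joint_velocities': array([-0.002, -0.01 , -0.025, -0.024,  0.042, -0.087]), 'joint_efforts': array([ -0.003, -63.762,  38.456,   0.014,  -0.   ,  -0.   ]), 'eef_pos': array([ 0.174, -0.495,  0.239]), 'orientation': array([-179.938,   -0.011,   19.354]), 'force': array([-0.789, -0.434,  1.005]), 'moment': array([ 0.043,  0.055, -0.022]), 'grip_force': 0.0, 'opening': 0.08530948491762541}
top 44.888910312574524 [[-0.275 -0.825  0.493 -0.377]
 [-0.961  0.238 -0.139  0.405]
 [-0.003 -0.512 -0.859  1.657]
 [ 0.     0.     0.     1.   ]]
wide_spring_mid []
narrow_spring_mid [(array([372., 199.]), 0.41), (array([368., 203.]), 0.28)]
wide_spring []
narrow_spring [(array([364., 206.]), 0.46)]
thick_rod [(array([343., 172.]), 0.52), (array([451., 206.]), 0.41)]
thin_rod [(array([181., 264.]), 0.68), (array([288., 196.]), 0.58), (array([318., 166.]), 0.45)]
thick_mount [(array([346., 177.]), 0.76)]
thin_mount [(array([286., 197.]), 0.79), (array([185., 268.]), 0.74)]
vial_a [(array([450
[... 478 characters left out ...]
row_spring [(array([331., 192.]), 0.61)]
thick_rod [(array([291., 185.]), 0.51)]
thin_rod [(array([324., 291.]), 0.56), (array([286., 212.]), 0.44)]
thick_mount [(array([288., 192.]), 0.91)]
thin_mount [(array([321., 301.]), 0.92), (array([289., 222.]), 0.65)]
vial_a [(array([260., 199.]), 0.63), (array([355., 161.]), 0.61)]
dropper_a [(array([338., 195.]), 0.62)]
vial_b [(array([260., 199.]), 0.63), (array([355., 161.]), 0.61)]
marker_a []
{'vfov': 65.70646984690485, 'cx': 321.349872659029, 'cy': 202.70506192679014, 'hand_eye': array([[-0.001, -0.946, -0.324,  0.083],
       [ 1.   , -0.001, -0.001,  0.002],
       [ 0.   , -0.324,  0.946, -0.134],
       [ 0.   ,  0.   ,  0.   ,  1.   ]])}
```

View pics/t0.png

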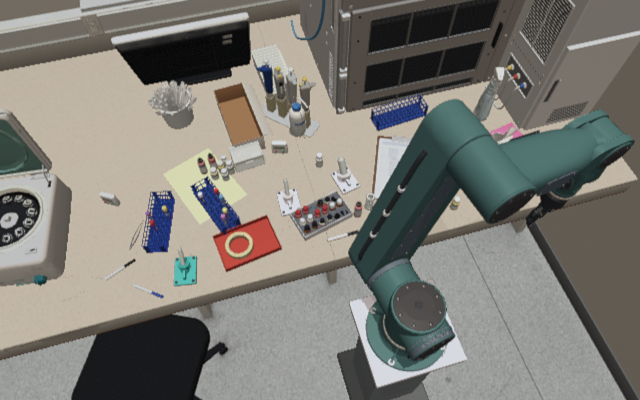

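View pics/s0.png

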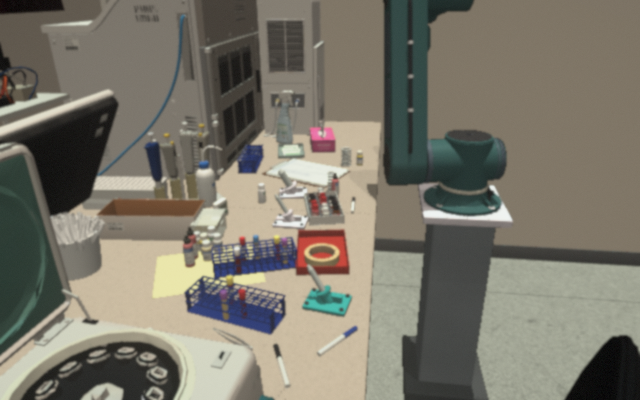

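The top view shows two white mounts at (288,197) and (345,175), plus a turquoise look-alike at (185,268) that isn't meant. In the side view the wide spring is at (347,157), next to the vial at (360,157), and the narrow spring is at (330,181), next to the dropper.

Run:
```python
from h import *
np.set_printoptions(precision=3,suppress=True)
for n,c,p,z in [('wide','side',(347,157),.04),('narrow','side',(330,181),.04),('narrow','top',(370,200),.04),('vialR','top',(450,207),0),('vialR','side',(355,161),0),
 ('vialB','top',(318,163),0),('drop','top',(354,214),0),('drop','side',(338,195),0),('marker','top',(344,238),0),
 ('thickm','top',(346,177),0),('thickm','side',(288,192),0),('thinm','top',(286,197),0),('thinm','side',(289,222),0),('turq','top',(185,268),0),
 ('thickrod','top',(343,172),.04),('thickrod','side',(291,185),.04),('thinrod','top',(288,196),.04),('thinrod','side',(286,212),.04)]:
    print(n,c,atz(c,p,z))
```

```text
wide side [ 0.457 -0.335  0.04 ]
narrow side [ 0.5   -0.036  0.04 ]
narrow top [ 0.504 -0.038  0.04 ]
vialR top [ 0.408 -0.342  0.   ]
vialR side [ 0.424 -0.398  0.   ]
vialB top [0.757 0.101 0.   ]
drop top [0.482 0.032 0.   ]
drop side [0.464 0.008 0.   ]
marker top [0.393 0.101 0.   ]
thickm top [0.657 0.01  0.   ]
thickm side [ 0.664 -0.001  0.   ]
thinm top [0.632 0.27  0.   ]
thinm side [0.609 0.259 0.   ]
turq top [0.438 0.7   0.   ]
thickrod top [0.659 0.024 0.04 ]
thickrod side [0.646 0.022 0.04 ]
thinrod top [0.61  0.264 0.04 ]
thinrod side [0.617 0.263 0.04 ]
```

>>> {"api": "carry_out", "payload": {"rows": [[[0.045,-0.007,0],[0,0,0]],[[0.09,-0.015,0],[0,0,0]],[[0.135,-0.022,0],[0,0,0]],[[0.18,-0.03,0],[0,0,0]],[[0.22,-0.037,0],[0,0,0]],[[0.25,-0.045,0],[0,0,0]],[[0.27,-0.05,0],[0,0,0]],[[0.27,-0.05,0],[0,0,0]],[[0.27,-0.05,0],[0,0,0]]], "claw": 0}}

```text
time_s: 2.2
eef_pos: [0.4122, -0.3586, 0.2392]
orientation: [-180.0, 0.0, 19.4]
force: [-0.5, -0.2, 0.2]
opening: 0.0853
grip_force: 0.0
```

Run:
```python
from h import *
np.set_printoptions(precision=3,suppress=True)
s=env.get_state();print(s['time_s'],s['eef_pos'],s['orientation'],s['joint_positions'])
save('wrist','w1.png')
for t,z in [('wide_spring_mid',.04),('wide_spring',0),('vial_a',0)]:
    for d in tip_of('wrist',t): print(t,np.round(d['location']),round(d['score'],2),atz('wrist',d['location'],z))
```

```text
2.2 [ 0.412 -0.359  0.239] [-179.997    0.015   19.404] [-49.567  17.195   0.272  73.085  -0.013 111.029]
wide_spring_mid [319. 128.] 0.8 [ 0.461 -0.341  0.04 ]
wide_spring [326. 122.] 0.92 [ 0.467 -0.347  0.   ]
vial_a [317. 173.] 0.6 [ 0.404 -0.358  0.   ]
```

View pics/w1.png

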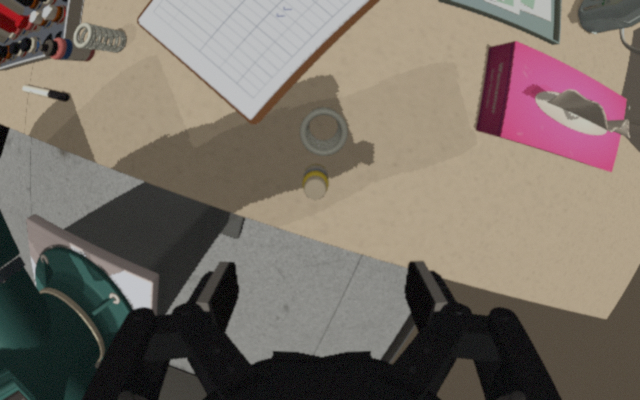

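The wrist view shows the wide spring ring at (324,131) and vial_a at (316,180), along the tool's -x. The current yaw therefore keeps the fingers clear of the vial. Next I'll refine the spring position from its mask.

```bash
cat >> h.py <<'E'
from scipy.optimize import minimize
def cylmask(cam,x,y,r,h):
    a=np.linspace(0,2*np.pi,24,endpoint=False)
    P=np.array([proj(cam,[x+r*np.cos(t),y+r*np.sin(t),z]) for z in (0.,h) for t in a])
    m=np.zeros((400,640),np.uint8)
    cv2.fillConvexPoly(m,np.round(cv2.convexHull(P.astype(np.float32))*16).astype(np.int32),1,shift=4);return m>0
def fitcyl(cam,mask,x0,r,h):
    k=np.ones((9,9),np.uint8);mask=cv2.morphologyEx(mask.astype(np.uint8),cv2.MORPH_CLOSE,k)
    c,_=cv2.findContours(mask,cv2.RETR_EXTERNAL,cv2.CHAIN_APPROX_NONE);mm=np.zeros_like(mask);cv2.drawContours(mm,[max(c,key=cv2.contourArea)],-1,1,-1);mm=mm>0
    f=lambda q:1-(lambda m:(m&mm).sum()/(m|mm).sum())(cylmask(cam,q[0],q[1],r,h))
    o=minimize(f,x0,method='Nelder-Mead',options=dict(initial_simplex=[x0,[x0[0]+.01,x0[1]],[x0[0],x0[1]+.01]],xatol=1e-4,fatol=1e-4))
    return o.x,1-o.fun
E
python3 - <<'E'
from h import *
np.set_printoptions(precision=4,suppress=True)
eyes.grab_frame('wrist')
for t,x0,r,h in [('wide_spring',[.462,-.343],.023,.08),('vial_a',[.404,-.358],.015,.065)]:
    print(t,fitcyl('wrist',regions_of('wrist',t)[0]['mask'],x0,r,h))
E
```

```text
Traceback (most recent call last):
  File "h.py", line 40, in fitcyl
    o=minimize(f,x0,method='Nelder-Mead',options=dict(initial_simplex=[x0,[x0[0]+.01,x0[1]],[x0[0],x0[1]+.01]],xatol=1e-4,fatol=1e-4))
  File "h.py", line 39, in <lambda>
    f=lambda q:1-(lambda m:(m&mm).sum()/(m|mm).sum())(cylmask(cam,q[0],q[1],r,h))
                                                      ~~~~~~~^^^^^^^^^^^^^^^^^^^
  File "h.py", line 33, in cylmask
    P=np.array([proj(cam,[x+r*np.cos(t),y+r*np.sin(t),z]) for z in (0.,h) for t in a])
                ~~~~^^^^^^^^^^^^^^^^^^^^^^^^^^^^^^^^^^^^^
  File "h.py", line 24, in proj
    s=env.get_state();T=np.eye(4);T[:3,:3]=R.from_euler('xyz',s['orientation'],degrees=True).as_matrix();T[:3,3]=s['eef_pos']
ValueError: time passes only in moves, steps and waits
```

```bash
sed -i 's/s=env.get_state();T=/s=S();T=/; ' h.py
cat >> h.py <<'E'
_s=None
def S():
    global _s
    if _s is None:_s=env.get_state()
    return _s
_cm={};_orig=eyes.camera_model
class E2:
    grab_frame=staticmethod(eyes.grab_frame)
    @staticmethod
    def camera_model(n):
        if n not in _cm:_cm[n]=_orig(n)
        return _cm[n]
eyes=E2
E
python3 - <<'E'
from h import *
np.set_printoptions(precision=4,suppress=True)
eyes.grab_frame('wrist')
for t,x0,r,h in [('wide_spring',[.462,-.343],.023,.08),('vial_a',[.404,-.358],.015,.065)]:
    print(t,fitcyl('wrist',regions_of('wrist',t)[0]['mask'],x0,r,h))
s=S();print(s['time_s'],s['eef_pos'])
E
```

```text
wide_spring (array([ 0.4635, -0.3436]), np.float64(0.9412997903563941))
vial_a (array([ 0.4058, -0.3545]), np.float64(0.7364583333333333))
2.6 [ 0.4118 -0.359   0.2393]
```

>>> {"api": "carry_out", "payload": {"rows": [[[0.04,0.002,0.02],[0,0,0]],[[0.054,0.003,0.06],[0,0,0]],[[0.054,0.003,0.1],[0,0,0]],[[0.054,0.003,0.14],[0,0,0]],[[0.054,0.003,0.17],[0,0,0]],[[0.054,0.003,0.189],[0,0,0]],[[0.054,0.003,0.189],[0,0,0]],[[0.054,0.003,0.189],[0,0,0]]]}}

```text
time_s: 3.45
eef_pos: [0.4642, -0.3438, 0.0509]
orientation: [180.0, -0.0, 19.3]
force: [0.3, -0.4, 1.4]
opening: 0.0852
grip_force: 0.0
```

>>> {"api": "carry_out", "payload": {"rows": [[[0,0,0],[0,0,0]],[[0,0,0],[0,0,0]],[[0,0,0],[0,0,0]],[[0,0,0],[0,0,0]],[[0,0,0],[0,0,0]],[[0,0,0],[0,0,0]],[[0,0,0],[0,0,0]],[[0,0,0],[0,0,0]]], "claw": 1, "force": 50}}

```text
time_s: 4.25
eef_pos: [0.4645, -0.3438, 0.0512]
orientation: [179.9, -0.0, 19.4]
force: [-1.4, 1.8, 7.7]
opening: 0.0441
grip_force: 49.6
```

>>> {"api": "carry_out", "payload": {"rows": [[[0,0,-0.03],[0,0,0]],[[0,0,-0.07],[0,0,0]],[[0,0,-0.11],[0,0,0]],[[0.01,-0.03,-0.14],[0,0,0]],[[0.025,-0.07,-0.17],[0,0,0]],[[0.04,-0.11,-0.2],[0,0,0]],[[0.055,-0.15,-0.23],[0,0,0]],[[0.07,-0.19,-0.25],[0,0,0]],[[0.085,-0.23,-0.27],[0,0,0]],[[0.1,-0.27,-0.29],[0,0,0]],[[0.115,-0.31,-0.3],[0,0,0]],[[0.127,-0.345,-0.31],[0,0,0]],[[0.136,-0.37,-0.31],[0,0,0]],[[0.136,-0.37,-0.31],[0,0,0]],[[0.136,-0.37,-0.31],[0,0,0]],[[0.136,-0.37,-0.31],[0,0,0]]]}}

```text
time_s: 5.85
eef_pos: [0.4697, 0.0499, 0.3603]
orientation: [180.0, 0.0, 19.3]
force: [0.9, 0.9, -1.1]
opening: 0.0434
grip_force: 51.3
```

Run:
```python
from h import *
np.set_printoptions(precision=3,suppress=True)
s=S();print(s['time_s'],s['eef_pos'],s['orientation'],s['joint_positions'],s['opening'])
save('wrist','w2.png')
for t,z in [('wide_spring_mid',None),('wide_spring',None),('thick_rod',.04),('thin_rod',.04),('thick_mount',0),('thin_mount',0),('narrow_spring_mid',.04),('dropper_a',0),('vial_b',0)]:
    for d in tip_of('wrist',t): print(t,np.round(d['location']),round(d['score'],2),atz('wrist',d['location'],z) if z is not None else '')
```

```text
5.85 [0.47 0.05 0.36] [179.989   0.006  19.322] [ -3.825   9.381   8.307  88.928  -0.012 156.853] 0.0434473130055471
wide_spring_mid [316. 266.] 0.82 
wide_spring_mid [340. 153.] 0.31 
wide_spring [372.  51.] 0.7 
wide_spring [322. 230.] 0.67 
thick_rod [382.  47.] 0.96 [0.655 0.02  0.04 ]
thin_rod [23. 87.] 0.78 [0.436 0.696 0.04 ]
thin_rod [220.  22.] 0.69 [0.619 0.26  0.04 ]
thick_mount [372.  50.] 0.91 [0.653 0.028 0.   ]
thin_mount [224.  32.] 0.97 [0.611 0.264 0.   ]
thin_mount [37. 83.] 0.58 [0.444 0.695 0.   ]
narrow_spring_mid [381. 159.] 0.92 [ 0.496 -0.037  0.04 ]
dropper_a [339. 157.] 0.64 [0.471 0.019 0.   ]
vial_b [498. 252.] 0.61 [ 0.406 -0.356  0.   ]
```

View pics/w2.png

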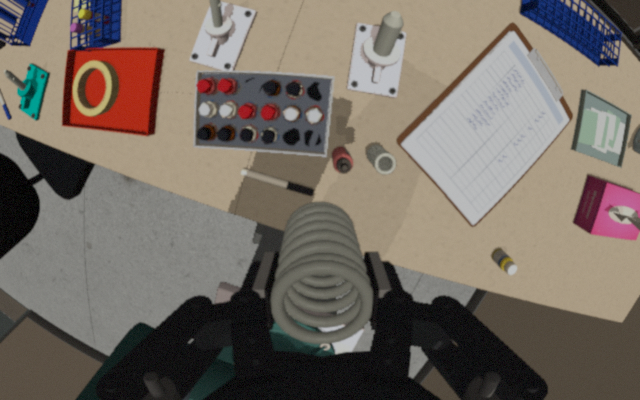

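Thick mount flange is at (382,47) with the rod tip at (393,18); thin mount is at (220,22). Turquoise (30,90) is excluded. Narrow spring is at (381,159), dropper at (342,158). I'll move in for a closer look at both mounts.

>>> {"api": "carry_out", "payload": {"rows": [[[0.03,-0.003,-0.01],[0,0,0]],[[0.07,-0.007,-0.03],[0,0,0]],[[0.1,-0.01,-0.04],[0,0,0]],[[0.12,-0.011,-0.04],[0,0,0]],[[0.12,-0.011,-0.04],[0,0,0]],[[0.12,-0.011,-0.04],[0,0,0]]]}}

```text
time_s: 6.95
eef_pos: [0.5794, 0.1007, 0.3998]
orientation: [-180.0, 0.0, 19.4]
force: [-0.3, 0.1, 0.0]
opening: 0.0436
grip_force: 51.3
```

Run:
```python
from h import *
np.set_printoptions(precision=3,suppress=True)
s=S();print(s['time_s'],s['eef_pos'],s['orientation'],s['joint_positions'],s['opening'])
im=save('wrist','w3.png')
out={}
for t,z in [('thick_rod',.04),('thin_rod',.04),('thick_mount',0),('thin_mount',0),('vial_b',0)]:
    for d in tip_of('wrist',t): print(t,np.round(d['location']),round(d['score'],2),atz('wrist',d['location'],z) if z is not None else '')
    rg=regions_of('wrist',t)
    for i,d in enumerate(rg[:2]): out[f'{t}{i}']=d['mask']; print(t,i,d['location'],d['score'],d['mask'].sum())
np.savez('m3.npz',im=im,pos=s['eef_pos'],ori=s['orientation'],**out)
```

```text
6.95 [0.579 0.101 0.4  ] [-179.99     0.046   19.371] [  1.926  23.356  34.818 101.509  -0.005 162.555] 0.04358718548253978
thick_rod [386. 126.] 0.81 [0.655 0.016 0.04 ]
thick_rod 0 [388.5, 122.9] 0.89 1126
thin_rod [234.  99.] 0.63 [0.618 0.261 0.04 ]
thin_rod [ 45. 137.] 0.63 [0.441 0.689 0.04 ]
thin_rod 0 [43.4, 137.5] 0.62 350
thin_rod 1 [381.4, 224.1] 0.33 540
thick_mount [378. 125.] 0.98 [0.652 0.021 0.   ]
thick_mount [482. 291.] 0.32 [ 0.404 -0.357  0.   ]
thick_mount 0 [375.9, 130.7] 0.69 2949
thick_mount 1 [323.0, 276.3] 0.31 10672
thin_mount [240. 101.] 0.88 [0.614 0.26  0.   ]
thin_mount [ 53. 136.] 0.81 [0.434 0.701 0.   ]
thin_mount [380. 220.] 0.2 [ 0.489 -0.048  0.   ]
thin_mount 0 [237.1, 109.2] 0.57 2828
thin_mount 1 [52.5, 137.3] 0.56 1252
vial_b [483. 292.] 0.68 [ 0.403 -0.362  0.   ]
vial_b [352.  60.] 0.61 [0.741 0.101 0.   ]
vial_b 0 [356.0, 56.2] 0.88 340
vial_b 1 [486.9, 295.7] 0.74 278
```

View pics/w3.png

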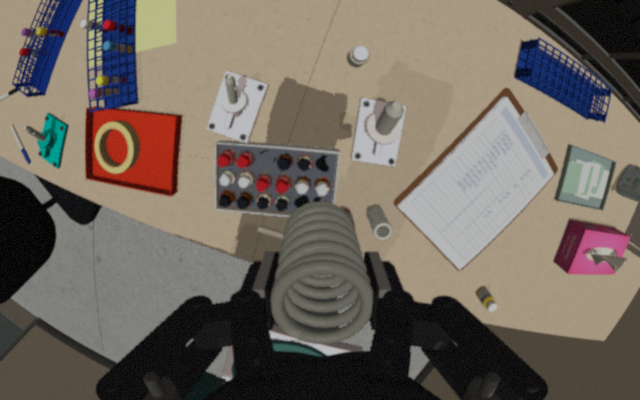

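```bash
cat > fit.py <<'E'
from h import *
import h
np.set_printoptions(precision=4,suppress=True)
D=np.load('m3.npz');h._s=dict(eef_pos=D['pos'],orientation=D['ori'])
def hull(m,P,v=1):
    P=np.array([proj('wrist',p) for p in P]);cv2.fillConvexPoly(m,np.round(cv2.convexHull(P.astype(np.float32))*16).astype(np.int32),v,shift=4)
a=np.linspace(0,2*np.pi,20,endpoint=False)
def circ(T,r,z):return [T(np.array([r*np.cos(t),r*np.sin(t),z])) for t in a]
def model(q,rr,fr,parts=False):
    yaw=q[2];Z=R.from_euler('z',yaw)
    W=lambda p:Z.apply(p)+[q[0],q[1],0]
    rod=lambda p:W(R.from_euler('y',-30,degrees=True).apply(p)+[0,0,.04])
    m=np.zeros((400,640),np.uint8)
    hull(m,[W(np.array([x,y,z])) for x in(-.043,.067) for y in(-.04,.04) for z in(0,.012)])
    hull(m,circ(rod,fr,0)+circ(rod,fr,-.008),2)
    hull(m,circ(rod,rr,0)+circ(rod,rr,.062)+circ(rod,rr*.46,.076),3)
    return m
im=D['im'].copy()
for n,x0,rr,fr in [('thick',(.655,.018),.01425,.028),('thin',(.617,.261),.0075,.021)]:
    mm=D[n+'_mount0']>0
    f=lambda q:1-(lambda m:(m&mm).sum()/(m|mm).sum())(model(q,rr,fr)>0)
    best=min((minimize(f,[*x0,np.radians(y)],method='Nelder-Mead',options=dict(initial_simplex=[[*x0,np.radians(y)],[x0[0]+.01,x0[1],np.radians(y)],[x0[0],x0[1]+.01,np.radians(y)],[*x0,np.radians(y+15)]])) for y in (140,170,200,230)),key=lambda o:o.fun)
    q=best.x;print(n,q[:2],np.degrees(q[2]),1-best.fun)
    m=model(q,rr,fr)
    for v,c in ((1,(255,0,0)),(2,(0,255,0)),(3,(0,0,255))):
        cs,_=cv2.findContours((m>=v).astype(np.uint8),cv2.RETR_EXTERNAL,cv2.CHAIN_APPROX_NONE);cv2.drawContours(im,cs,-1,c,1)
cv2.imwrite('pics/fit3.png',cv2.resize(np.hstack([im[50:160,190:290],im[50:160,340:440]]),(800,440),interpolation=cv2.INTER_NEAREST)[:,:,::-1])
E
python3 fit.py
```

```text
thick [0.6521 0.0197] 191.2683853788547 0.9530896150113232
thin [0.6169 0.2626] 177.63001857527442 0.9464524765729585
```

View pics/fit3.png

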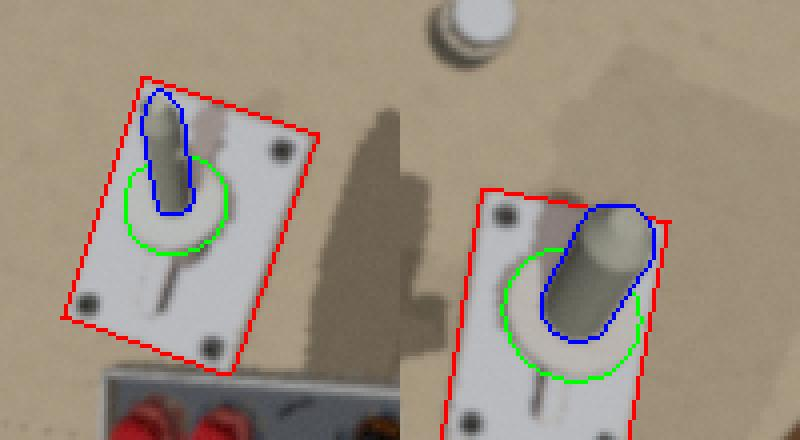

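```bash
cat > kin.py <<'E'
import numpy as np
from scipy.optimize import least_squares
J=np.radians([[15.09,-2.78],[17.195,.272],[9.381,8.307],[23.356,34.818]])
X=np.array([[.5247,.239],[np.hypot(.4118,.359),.2393],[np.hypot(.4697,.0499),.3603],[np.hypot(.5794,.1007),.3998]])
def fk(p,j):
    L1,L2,b,cr,cz=p
    return np.c_[cr+L1*np.sin(j[:,0])+L2*np.cos(j[:,1]*1-0*j[:,0]+b) ,cz+L1*np.cos(j[:,0])+L2*np.sin(j[:,1]+b)]
def fk2(p,j):
    L1,L2,b,cr,cz=p;e=j[:,1]-j[:,0]
    return np.c_[cr+L1*np.sin(j[:,0])+L2*np.cos(e+b) ,cz+L1*np.cos(j[:,0])+L2*np.sin(e+b)]
for f in (fk,fk2):
    o=least_squares(lambda p:(f(p,J)-X).ravel(),[.4,.4,0,.05,0]);print(o.x,o.fun*1000)
E
python3 kin.py
```

```text
[ 0.71193787  0.30808443 -0.09914357  0.037261   -0.39372093] [  2.63576138   9.34020793   8.12509517  18.05742917 -11.27640175
 -37.48639557   0.5155452   10.08875847]
[ 0.57455349  0.37268962  0.13521259  0.00841818 -0.25013828] [ 0.183114    0.09956814 -0.12429035  0.00381925 -0.1087376  -0.26046025
  0.04990842  0.15706673]
```

>>> {"api": "carry_out", "payload": {"rows": [[[0,0,0],[0,-5,0]],[[0,0,0],[0,-10,0]],[[0,0,0],[0,-10,0]],[[0,0,0],[0,-10,0]]]}}

```text
time_s: 7.9
eef_pos: [0.5805, 0.1009, 0.3994]
orientation: [-180.0, 9.9, 19.4]
force: [-0.4, 0.3, -1.0]
opening: 0.0439
grip_force: 51.3
```

```bash
cat >> kin.py <<'E'
p=o.x
if __name__=='__main__':
    from rig import env
    s=env.get_state();j=s['joint_positions'];print(s['eef_pos'],s['orientation'],j)
    jr=np.radians(j[1:3]);w=fk2(p,jr[None])[0]   # TCP if the tool were straight down
    t=np.radians(s['orientation'][1]);print(w, np.hypot(*s['eef_pos'][:2]),s['eef_pos'][2])
    d=np.array([np.hypot(*s['eef_pos'][:2])-w[0],s['eef_pos'][2]-w[1]]);th=np.radians(j[1]-j[2]+j[3]-90);print(d,'L3',-d[0]/np.sin(th), d[1]/(1-np.cos(th)),np.degrees(th))
E
python3 kin.py
```

```text
[ 0.71193787  0.30808443 -0.09914357  0.037261   -0.39372093] [  2.63576138   9.34020793   8.12509517  18.05742917 -11.27640175
 -37.48639557   0.5155452   10.08875847]
[ 0.57455349  0.37268962  0.13521259  0.00841818 -0.25013828] [ 0.183114    0.09956814 -0.12429035  0.00381925 -0.1087376  -0.26046025
  0.04990842  0.15706673]
[0.58046929 0.1008957  0.39935397] [-179.99186573    9.88732583   19.36959206] [  3.23336674  33.26126274  51.57264041 117.81865978  -2.72750398
 164.09133345]
[0.65834067 0.39400915] 0.5891727618646859 0.39935397219531626
[-0.06916791  0.00534482] L3 0.41876049966829854 0.3891281593453266 9.507282102039596
```

```bash
cat > go.py <<'E'
import sys;from h import *
np.set_printoptions(precision=4,suppress=True)
def orient(yaw,tau):
    # tau>0: z tips towards -x of the tool
    return R.from_euler('z',yaw,degrees=True)*R.from_euler('x',180,degrees=True)*R.from_euler('y',-tau,degrees=True)
def rel(pos,rot,cp=None,cr=None):
    s=S();c=R.from_euler('xyz',s['orientation'],degrees=True) if cr is None else cr;q=np.array(s['eef_pos'] if cp is None else cp)
    return c.inv().apply(np.array(pos)-q),np.degrees((c.inv()*rot).as_rotvec())
E
python3 - <<'E'
from go import *
import fit
h_s=S()
for px in [(308,105),(230,145),(330,147),(300,60),(355,130),(240,140)]: print(px,atz('wrist',px,0.0),atz('wrist',px,.03))
import h; h._s=None
print(S()['eef_pos'],S()['orientation'])
print(rel([.65,.14,.2],orient(11.3,0)))
E
```

```text
thick [0.6518 0.0198] 191.20889247558478 0.9527660951148496
thin [0.6171 0.2625] 177.57921379458176 0.9479691171534071
(308, 105) [0.643  0.1458 0.    ] [0.6439 0.1447 0.03  ]
(230, 145) [0.5339 0.256  0.    ] [0.5408 0.2487 0.03  ]
(330, 147) [0.5865 0.0861 0.    ] [0.5905 0.0883 0.03  ]
(300, 60) [0.7125 0.1841 0.    ] [0.7095 0.1809 0.03  ]
(355, 130) [0.6292 0.0555 0.    ] [0.6309 0.0595 0.03  ]
(240, 140) [0.5481 0.2407 0.    ] [0.5542 0.2343 0.03  ]
[0.5805 0.1009 0.3994] [-179.9919    9.8873   19.3696]
(array([ 0.1116, -0.0138,  0.1829]), array([0.6882, 9.8715, 8.0488]))
```

>>> {"api": "carry_out", "payload": {"rows": [[[0.022,-0.003,0.037],[0.14,2,1.6]],[[0.045,-0.006,0.073],[0.28,4,3.2]],[[0.067,-0.008,0.11],[0.4,6,4.8]],[[0.09,-0.011,0.146],[0.55,8,6.4]],[[0.112,-0.014,0.183],[0.69,9.9,8]],[[0.112,-0.014,0.183],[0.69,9.9,8]],[[0.112,-0.014,0.183],[0.69,9.9,8]]]}}

```text
time_s: 8.6
eef_pos: [0.6478, 0.1396, 0.2028]
orientation: [180.0, 0.0, 11.4]
force: [0.7, -0.2, -0.5]
opening: 0.0436
grip_force: 51.3
```

>>> {"api": "carry_out", "payload": {"rows": [[[0,0,0.035],[0,0,0]],[[0,0,0.07],[0,0,0]],[[0,0,0.105],[0,0,0]],[[0,0,0.13],[0,0,0]],[[0,0,0.142],[0,0,0]],[[0,0,0.147],[0,0,0]],[[0,0,0.149],[0,0,0]],[[0,0,0.149],[0,0,0]]]}}

```text
time_s: 9.4
eef_pos: [0.6494, 0.1399, 0.0531]
orientation: [180.0, -0.0, 11.3]
force: [0.1, 0.2, -0.7]
opening: 0.0435
grip_force: 51.3
```

>>> {"api": "carry_out", "payload": {"rows": [[[0,0,0.001],[0,0,0]],[[0,0,0.002],[0,0,0]],[[0,0,0.002],[0,0,0]]]}}

```text
time_s: 9.7
eef_pos: [0.6495, 0.14, 0.0512]
orientation: [180.0, -0.1, 11.3]
force: [-1.0, 0.6, 10.9]
opening: 0.0442
grip_force: 51.8
```

>>> {"api": "carry_out", "payload": {"rows": [[[0,0,0],[0,0,0]],[[0,0,0],[0,0,0]],[[0,0,0],[0,0,0]],[[0,0,0],[0,0,0]],[[0,0,0],[0,0,0]],[[0.001,0,0],[0,7,0]],[[0.003,0,0],[0,14,0]],[[0.004,0,-0.001],[0,20,0]],[[0.004,0,-0.001],[0,20,0]],[[0.004,0,-0.001],[0,20,0]]], "claw": 0}}

```text
time_s: 10.7
eef_pos: [0.6523, 0.1405, 0.051]
orientation: [180.0, -19.7, 11.3]
force: [1.1, -0.1, -0.1]
opening: 0.0854
grip_force: 0.0
```

>>> {"api": "carry_out", "payload": {"rows": [[[0,0,0],[0,0,0]],[[0,0,0],[0,0,0]],[[0,0,0],[0,0,0]],[[0,0,0],[0,0,0]],[[0,0,0],[0,0,0]],[[0,0,0],[0,0,0]],[[0,0,0],[0,0,0]],[[0,0,0],[0,0,0]]], "claw": 1, "force": 70}}

```text
time_s: 11.5
eef_pos: [0.653, 0.1407, 0.051]
orientation: [180.0, -20.0, 11.3]
force: [3.2, 1.1, 4.8]
opening: 0.0433
grip_force: 70.6
```

>>> {"api": "carry_out", "payload": {"rows": [[[0.01,0,-0.028],[0,0,0]],[[0.025,0,-0.068],[0,0,0]],[[0.04,0,-0.11],[0,-4,0]],[[0.055,0,-0.15],[0,-9,0]],[[0.07,0.02,-0.165],[0,-15,0]],[[0.085,0.055,-0.16],[0,-21,0]],[[0.1,0.09,-0.155],[0,-27,0]],[[0.112,0.118,-0.15],[0,-30,0]],[[0.112,0.118,-0.15],[0,-30,0]],[[0.112,0.118,-0.15],[0,-30,0]]]}}

```text
time_s: 12.5
eef_pos: [0.729, 0.0341, 0.2279]
orientation: [-180.0, 10.4, 11.3]
force: [0.6, 0.9, -1.1]
opening: 0.0433
grip_force: 71.2
```

Run:
```python
from go import *
s=S();print(s['time_s'],s['eef_pos'],s['orientation'],s['joint_positions'],s['opening'])
save('wrist','w4.png')
for t in ('thick_rod','wide_spring_mid','wide_spring','thick_mount'):
    for d in tip_of('wrist',t): print(t,np.round(d['location']),round(d['score'],2),atz('wrist',d['location'],.04 if 'rod' in t else 0))
print(rel([.729,.0351,.1689],orient(11.3,10)))
```

```text
12.5 [0.729  0.0341 0.2279] [-179.9879   10.3838   11.2936] [ -2.756   49.0331  56.3206 107.3701  -2.496  166.1717] 0.04331205099622458
thick_rod [317. 210.] 0.89 [0.6545 0.0226 0.04  ]
wide_spring_mid [317. 278.] 0.78 [ 0.5134 -0.0028  0.    ]
wide_spring [319. 263.] 0.97 [ 0.5449 -0.0007  0.    ]
wide_spring [318. 278.] 0.48 [ 0.5139 -0.005  -0.    ]
thick_mount [318. 194.] 0.65 [0.6546 0.0228 0.    ]
(array([ 0.0109, -0.001 ,  0.058 ]), array([-0.0133,  0.3838, -0.0063]))
```

View pics/w4.png

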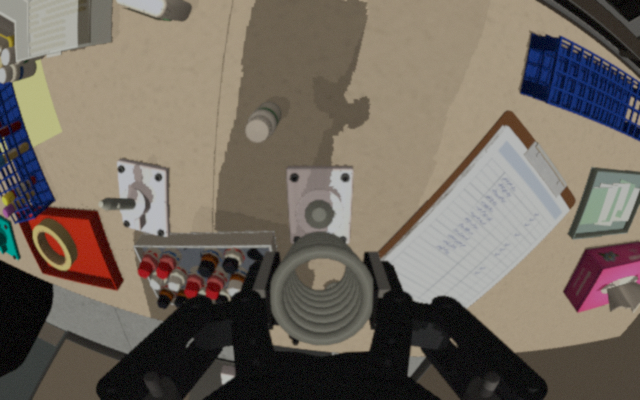

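```bash
cat > ov.py <<'E'
from go import *
def ring(im,T,r,z,c,f=4):
    P=np.array([proj('wrist',T([r*np.cos(t),r*np.sin(t),z])) for t in np.linspace(0,2*np.pi,40)])
    cv2.polylines(im,[np.round((P-OFF)*f).astype(int)],True,c,1)
OFF=np.array([240,170])
def overlay(png,out,mount,yaw,rr,sr,sbot,rot,G=np.array([0,0,-.011]),off=(240,170),size=(200,150)):
    global OFF;OFF=np.array(off)
    im=cv2.imread('pics/'+png)[off[1]:off[1]+size[1],off[0]:off[0]+size[0]];im=cv2.resize(im,None,fx=4,fy=4,interpolation=cv2.INTER_CUBIC)
    rod=lambda p:R.from_euler('z',yaw,degrees=True).apply(R.from_euler('y',-30,degrees=True).apply(p)+[0,0,.04])+[*mount,0]
    ring(im,rod,rr*.456,.076,(0,0,255));ring(im,rod,rr,.062,(0,0,255));ring(im,rod,rr,0,(0,0,255))
    s=S();c=R.from_euler('xyz',s['orientation'],degrees=True)
    # spring: axis pointing away from the tips, turned by rot deg about tool y
    B=R.from_euler('y',rot,degrees=True)*R.from_euler('x',180,degrees=True)
    sp=lambda p:c.apply(G+B.apply(np.array(p)-[0,0,sbot]))+s['eef_pos']
    ring(im,sp,sr,0,(255,0,0));ring(im,sp,sr,.08,(0,255,0));ring(im,sp,sr-.006,0,(255,0,0))
    cv2.imwrite('pics/'+out,im)
    print('axis',sp([0,0,1])-sp([0,0,0]),'bottom',sp([0,0,0]))
E
python3 - <<'E'
from ov import *
overlay('w4.png','o4.png',(.652,.0197),191.3,.01425,.023,.0613,-20)
E
```

```text
axis [0.4914 0.0986 0.8653] bottom [0.7003 0.0305 0.1874]
```

View pics/o4.png

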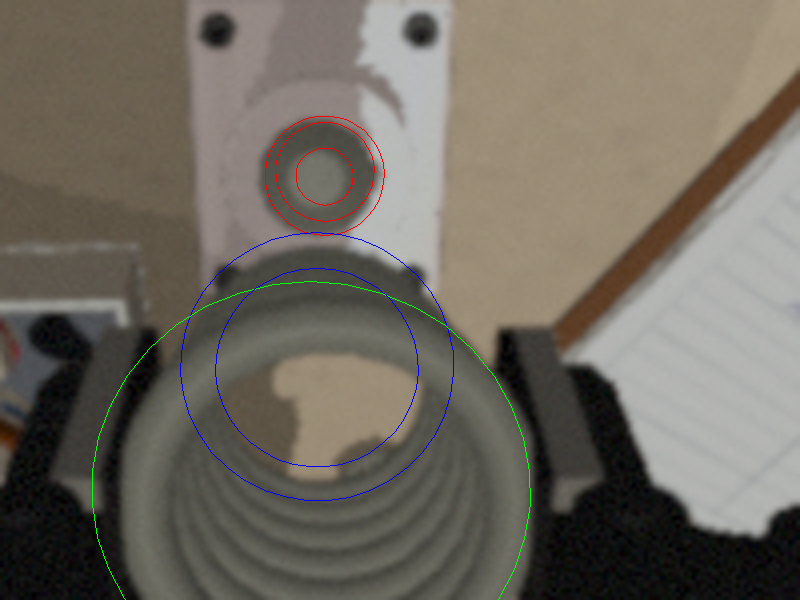

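>>> {"api": "carry_out", "payload": {"rows": [[[0.006,-0.001,0.025],[0,0.8,0]],[[0.0124,-0.0015,0.05],[0,0.8,0]],[[0.0124,-0.0015,0.058],[0,0.8,0]],[[0.0124,-0.0015,0.058],[0,0.8,0]],[[0.009,-0.0015,0.067],[0,0.8,0]],[[0.005,-0.0015,0.078],[0,0.8,0]],[[0.002,-0.0015,0.086],[0,0.8,0]],[[0.002,-0.0015,0.086],[0,0.8,0]]]}}

```text
time_s: 13.55
eef_pos: [0.7149, 0.035, 0.1457]
orientation: [180.0, 9.3, 11.4]
force: [-0.5, -1.0, -0.8]
opening: 0.0435
grip_force: 71.2
```

Run:
```python
from ov import *
s=S();print(s['time_s'],s['eef_pos'],s['orientation'],s['force'],s['joint_positions'])
save('wrist','w5.png')
overlay('w5.png','o5.png',(.652,.0197),191.3,.01425,.0218,.0613,-20,off=(240,190))
```

```text
13.55 [0.7149 0.035  0.1457] [179.9818   9.2562  11.3608] [-0.4955 -1.0034 -0.7753] [ -2.8208  44.09    33.2046  88.0891  -2.2762 165.9955]
axis [0.4791 0.0966 0.8724] bottom [0.6872 0.0295 0.1031]
```

View pics/o5.png

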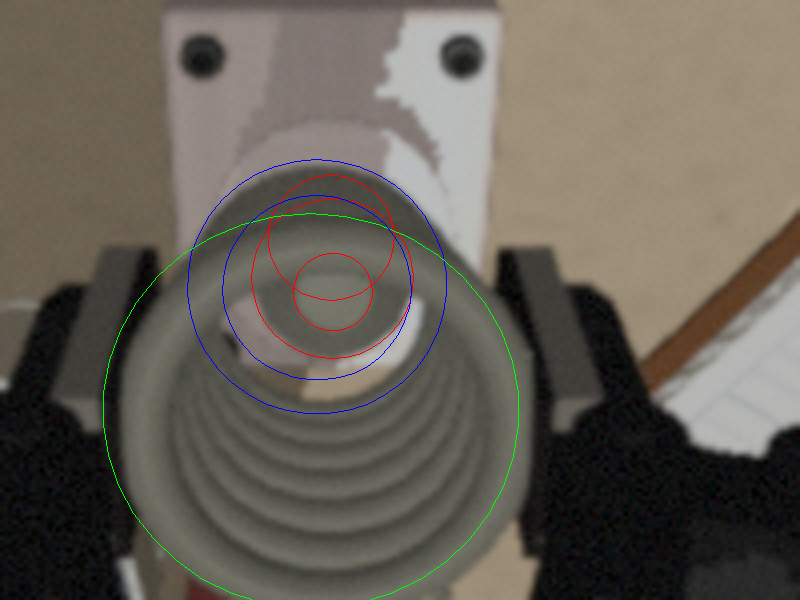

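>>> {"api": "carry_out", "payload": {"rows": [[[0.0013,0.002,0],[0,0,0]],[[0.0013,0.002,0],[0,0,0]],[[-0.002,0.002,0.009],[0,0,0]],[[-0.006,0.002,0.019],[0,0,0]],[[-0.006,0.002,0.019],[0,0,0]]]}}

```text
time_s: 14.1
eef_pos: [0.7068, 0.0307, 0.1264]
orientation: [-180.0, 9.4, 11.3]
force: [-0.6, 0.8, -1.2]
opening: 0.0433
grip_force: 71.2
```

>>> {"api": "carry_out", "payload": {"rows": [[[-0.0018,0,0.0047],[0,0,0]],[[-0.0035,0,0.0094],[0,0,0]],[[-0.0053,0,0.014],[0,0,0]],[[-0.007,0,0.0187],[0,0,0]],[[-0.007,0,0.0187],[0,0,0]]]}}

```text
time_s: 14.6
eef_pos: [0.6971, 0.0288, 0.1091]
orientation: [180.0, 9.3, 11.3]
force: [0.6, -0.9, -0.9]
opening: 0.0435
grip_force: 71.2
```

>>> {"api": "carry_out", "payload": {"rows": [[[-0.0018,0,0.0047],[0,0,0]],[[-0.0035,0,0.0094],[0,0,0]],[[-0.0053,0,0.014],[0,0,0]],[[-0.007,0,0.0187],[0,0,0]],[[-0.0085,0,0.0234],[0,0,0]],[[-0.0085,0,0.0234],[0,0,0]]]}}

```text
time_s: 15.2
eef_pos: [0.6851, 0.0264, 0.0874]
orientation: [-180.0, 9.3, 11.3]
force: [0.7, -0.5, -1.1]
opening: 0.0433
grip_force: 71.2
```

Moving smoothly with no contact. About 6 mm remains, so I'll go down in small steps until it touches.

>>> {"api": "carry_out", "payload": {"rows": [[[-0.0007,0,0.0019],[0,0,0]],[[-0.0014,0,0.0038],[0,0,0]],[[-0.0018,0,0.0047],[0,0,0]],[[-0.0018,0,0.0047],[0,0,0]]]}}

```text
time_s: 15.6
eef_pos: [0.6831, 0.0259, 0.0836]
orientation: [180.0, 9.3, 11.3]
force: [0.7, -1.1, -0.5]
opening: 0.0432
grip_force: 71.2
```

>>> {"api": "carry_out", "payload": {"rows": [[[-0.0004,0,0.001],[0,0,0]],[[-0.0007,0,0.002],[0,0,0]],[[-0.0007,0,0.002],[0,0,0]]]}}

```text
time_s: 15.9
eef_pos: [0.6822, 0.0257, 0.0817]
orientation: [180.0, 9.3, 11.3]
force: [0.2, -0.0, 0.1]
opening: 0.0435
grip_force: 71.2
```

>>> {"api": "carry_out", "payload": {"rows": [[[-0.0004,0,0.001],[0,0,0]],[[-0.0007,0,0.002],[0,0,0]],[[-0.0007,0,0.002],[0,0,0]]]}}

```text
time_s: 16.2
eef_pos: [0.6824, 0.0257, 0.0812]
orientation: [180.0, 9.1, 11.3]
force: [3.6, 3.0, 10.3]
opening: 0.0433
grip_force: 72.2
```

Run:
```python
from ov import *
s=S();print(s['time_s'],s['eef_pos'],s['orientation'],s['force'],s['moment'])
```

```text
16.2 [0.6824 0.0257 0.0812] [179.955    9.0818  11.3375] [ 3.6044  2.9569 10.2555] [ 0.2355 -0.3222 -0.0501]
```

>>> {"api": "carry_out", "payload": {"rows": [[[0,0,0],[0,0,0]],[[0,0,0],[0,0,0]],[[0,0,0],[0,0,0]],[[0,0,0],[0,0,0]],[[0,0,0],[0,0,0]],[[0.004,0,-0.01],[0,0,0]],[[0.011,0,-0.03],[0,0,0]],[[0.021,0,-0.06],[0,0,0]],[[0.032,0,-0.09],[0,0,0]],[[0.039,0,-0.12],[0,0,0]],[[0.039,0,-0.14],[0,0,0]],[[0.039,0,-0.14],[0,0,0]],[[0.039,0,-0.14],[0,0,0]]], "claw": 0}}

```text
time_s: 17.5
eef_pos: [0.7413, 0.0375, 0.2111]
orientation: [180.0, 9.3, 11.3]
force: [-0.5, -0.1, -0.9]
opening: 0.0854
grip_force: 0.0
```

Run:
```python
from ov import *
s=S();print(s['time_s'],s['eef_pos'],s['orientation'],s['joint_positions'])
im=save('wrist','w6.png')
for t in ('thick_rod','wide_spring_mid','wide_spring','thick_mount','narrow_spring_mid','narrow_spring','dropper_a'):
    for d in tip_of('wrist',t): print(t,np.round(d['location']),round(d['score'],2),atz('wrist',d['location'],.04 if 'rod' in t else 0))
import ov
big=cv2.resize(im[:,:,::-1],None,fx=1,fy=1)
def rod(p):return R.from_euler('z',191.3,degrees=True).apply(R.from_euler('y',-30,degrees=True).apply(p)+[0,0,.04])+[.652,.0197,0]
ov.OFF=np.array([270,110]);c=cv2.resize(im[110:310,270:470,::-1].copy(),None,fx=3,fy=3,interpolation=cv2.INTER_CUBIC)
for r,z,col in((.0218,0,(255,0,0)),(.0218,.08,(0,255,0)),(.028,0,(0,0,255))):ring(c,rod,r,z,col,3)
print('proj mid',proj('wrist',rod([0,0,.04])))
cv2.imwrite('pics/o6.png',c)
```

```text
17.5 [0.7413 0.0375 0.2111] [179.9849   9.2835  11.3317] [ -2.5436  49.2209  54.2907 104.0835  -2.2318 166.2994]
thick_rod [320. 232.] 0.56 [0.6533 0.0198 0.04  ]
wide_spring_mid [316. 233.] 0.63 [0.6249 0.0202 0.    ]
wide_spring [323. 231.] 0.89 [ 0.6297  0.012  -0.    ]
thick_mount [316. 214.] 0.82 [0.6524 0.0244 0.    ]
thick_mount [142. 208.] 0.17 [0.6136 0.2637 0.    ]
narrow_spring_mid [337. 326.] 0.76 [ 0.4489 -0.0479  0.    ]
narrow_spring [338. 306.] 0.94 [ 0.4967 -0.0388  0.    ]
dropper_a [297. 310.] 0.84 [0.4741 0.0211 0.    ]
proj mid [319.8534 236.0322]
```

View pics/o6.png

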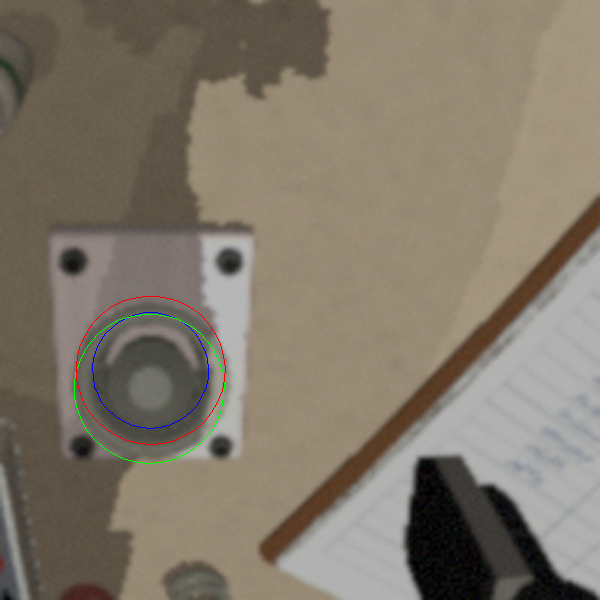

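The wide spring is on the rod. The nose is centred in its top ring, and contact came at the depth expected for the flange. Next is the narrow spring.

Run:
```python
from go import *
eyes.grab_frame('wrist')
print(fitcyl('wrist',regions_of('wrist','narrow_spring')[0]['mask'],[.497,-.038],.0155,.08))
print(fitcyl('wrist',regions_of('wrist','dropper_a')[0]['mask'],[.474,.02],.0145,.08))
print(rel([.5,-.05,.27],orient(112,0)))
```

```text
(array([ 0.4965, -0.035 ]), np.float64(0.9131556319862425))
(array([0.4759, 0.0192]), np.float64(0.8459357277882797))
(array([-0.2596,  0.0385, -0.0166]), array([  -8.1476,    6.7763, -100.4178]))
```

>>> {"api": "carry_out", "payload": {"rows": [[[-0.02,0.003,-0.03],[-0.65,0.54,-8.0]],[[-0.05,0.006,-0.05],[-1.3,1.08,-16]],[[-0.08,0.01,-0.05],[-1.95,1.62,-24]],[[-0.11,0.015,-0.045],[-2.6,2.16,-32]],[[-0.14,0.02,-0.04],[-3.25,2.7,-40]],[[-0.17,0.025,-0.035],[-3.9,3.24,-48]],[[-0.2,0.03,-0.03],[-4.55,3.78,-56]],[[-0.23,0.034,-0.025],[-5.2,4.32,-64]],[[-0.25,0.038,-0.02],[-5.85,4.86,-72]],[[-0.26,0.0385,-0.0166],[-6.5,5.4,-80]],[[-0.26,0.0385,-0.0166],[-7.15,5.94,-88]],[[-0.26,0.0385,-0.0166],[-7.8,6.5,-96]],[[-0.26,0.0385,-0.0166],[-8.15,6.78,-100.4]],[[-0.26,0.0385,-0.0166],[-8.15,6.78,-100.4]],[[-0.26,0.0385,-0.0166],[-8.15,6.78,-100.4]]]}}

```text
time_s: 19.55
eef_pos: [0.4996, -0.0501, 0.2702]
orientation: [180.0, 0.0, 111.8]
force: [-0.8, -0.6, -0.2]
opening: 0.0855
grip_force: 0.0
```

Run:
```python
from go import *
s=S();print(s['time_s'],s['eef_pos'],s['orientation'],s['joint_positions'])
save('wrist','w7.png')
for t,x,r,hh in(('narrow_spring',[.4965,-.035],.0155,.08),('dropper_a',[.4759,.0192],.0145,.08)):
  for d in regions_of('wrist',t)[:2]:print(t,d['location'],d['score'],fitcyl('wrist',d['mask'],x,r,hh))
```

```text
19.55 [ 0.4996 -0.0501  0.2702] [179.9922   0.0193 111.8279] [-15.0279  12.3566  -1.7012  75.9244  -0.0107  53.1442]
narrow_spring [325.4, 161.0] 0.75 (array([ 0.4969, -0.035 ]), np.float64(0.9546961325966851))
dropper_a [323.2, 109.9] 0.82 (array([0.4753, 0.0194]), np.float64(0.8237129485179407))
dropper_a [426.6, 155.6] 0.54 (array([0.4759, 0.0192]), np.float64(0.0))
```

>>> {"api": "carry_out", "payload": {"rows": [[[0.015,0.003,0.03],[0,0,0]],[[0.015,0.003,0.07],[0,0,0]],[[0.015,0.003,0.11],[0,0,0]],[[0.015,0.003,0.15],[0,0,0]],[[0.015,0.003,0.18],[0,0,0]],[[0.015,0.003,0.205],[0,0,0]],[[0.015,0.003,0.217],[0,0,0]],[[0.015,0.003,0.217],[0,0,0]],[[0.015,0.003,0.217],[0,0,0]]]}}

```text
time_s: 20.6
eef_pos: [0.4971, -0.035, 0.0535]
orientation: [180.0, 0.0, 112.0]
force: [-0.4, -0.1, 0.6]
opening: 0.0855
grip_force: 0.0
```

>>> {"api": "carry_out", "payload": {"rows": [[[0,0,0],[0,0,0]],[[0,0,0],[0,0,0]],[[0,0,0],[0,0,0]],[[0,0,0],[0,0,0]],[[0,0,0],[0,0,0]],[[0,0,0],[0,0,0]],[[0,0,0],[0,0,0]],[[0,0,0],[0,0,0]],[[0,0,0],[0,0,0]]], "claw": 1, "force": 60}}

```text
time_s: 21.5
eef_pos: [0.4972, -0.0351, 0.0536]
orientation: [179.9, 0.0, 112.0]
force: [-0.1, 1.7, 5.3]
opening: 0.0291
grip_force: 58.6
```

>>> {"api": "carry_out", "payload": {"rows": [[[0,0,-0.035],[0,0,0]],[[0,0,-0.075],[0,0,0]],[[0,0,-0.115],[0,0,0]],[[0.01,0.02,-0.155],[0,0,-7]],[[0.025,0.05,-0.18],[0,0,-15]],[[0.04,0.08,-0.18],[0,0,-23]],[[0.055,0.11,-0.18],[0,0,-31]],[[0.07,0.14,-0.18],[0,0,-39]],[[0.085,0.17,-0.18],[0,0,-47]],[[0.1,0.195,-0.18],[0,0,-55]],[[0.105,0.2075,-0.17],[0,0,-62]],[[0.105,0.2075,-0.13],[0,0,-65.6]],[[0.105,0.2075,-0.09],[0,0,-65.6]],[[0.105,0.2075,-0.05],[0,0,-65.6]],[[0.105,0.2075,-0.02],[0,0,-65.6]],[[0.105,0.2075,-0.005],[0,0,-65.6]],[[0.105,0.2075,0.0],[0,0,-65.6]],[[0.105,0.2075,0.0],[0,0,-65.6]]]}}

```text
time_s: 23.3
eef_pos: [0.65, 0.1399, 0.0538]
orientation: [-180.0, 0.0, 177.6]
force: [-2.8, -1.7, 3.3]
opening: 0.0295
grip_force: 59.7
```

>>> {"api": "carry_out", "payload": {"rows": [[[0,0,0.001],[0,0,0]],[[0,0,0.001],[0,0,0]]]}}

```text
time_s: 23.5
eef_pos: [0.6502, 0.1399, 0.0536]
orientation: [-180.0, 0.1, 177.6]
force: [-5.3, -1.5, 15.1]
opening: 0.0292
grip_force: 60.7
```

>>> {"api": "carry_out", "payload": {"rows": [[[0,0,0],[0,0,0]],[[0,0,0],[0,0,0]],[[0,0,0],[0,0,0]],[[0,0,0],[0,0,0]],[[0,0,0],[0,0,0]],[[0,0,0],[0,0,0]],[[-0.001,0,0],[0,-7,0]],[[-0.003,0,0],[0,-14,0]],[[-0.004,0,-0.001],[0,-20,0]],[[-0.004,0,-0.001],[0,-20,0]],[[-0.004,0,-0.001],[0,-20,0]]], "claw": 0}}

```text
time_s: 24.6
eef_pos: [0.6537, 0.1399, 0.0535]
orientation: [-180.0, 19.8, 177.6]
force: [0.6, 0.2, -0.1]
opening: 0.0852
grip_force: 0.0
```

>>> {"api": "carry_out", "payload": {"rows": [[[0,0,0],[0,0,0]],[[0,0,0],[0,0,0]],[[0,0,0],[0,0,0]],[[0,0,0],[0,0,0]],[[0,0,0],[0,0,0]],[[0,0,0],[0,0,0]],[[0,0,0],[0,0,0]],[[0,0,0],[0,0,0]],[[0,0,0],[0,0,0]]], "claw": 1, "force": 70}}

```text
time_s: 25.5
eef_pos: [0.6542, 0.1398, 0.0533]
orientation: [180.0, 20.0, 177.6]
force: [1.5, -0.7, 2.6]
opening: 0.0291
grip_force: 68.8
```

Run:
```python
from go import *
o=orient(177.6,-10)
print(rel(S()['eef_pos']+np.array([0,0,.19]),o));print(rel([.697,.2593,.24],o));print(rel([.675,.2593,.24],o));print(S()['joint_positions'])
```

```text
(array([-0.0651,  0.    , -0.1785]), array([-0.0017, 30.0316, -0.0236]))
(array([-0.0994,  0.1212, -0.1625]), array([-0.0017, 30.0316, -0.0236]))
(array([-0.0788,  0.1203, -0.17  ]), array([-0.0017, 30.0316, -0.0236]))
[  6.3393  24.5597 -23.9676  21.6566  -2.9909   8.2402]
```

>>> {"api": "carry_out", "payload": {"rows": [[[-0.01,0,-0.028],[0,0,0]],[[-0.024,0,-0.066],[0,0,0]],[[-0.038,0,-0.104],[0,4,0]],[[-0.052,0,-0.142],[0,10,0]],[[-0.065,0.02,-0.175],[0,16,0]],[[-0.075,0.055,-0.17],[0,22,0]],[[-0.09,0.09,-0.165],[0,28,0]],[[-0.099,0.121,-0.1625],[0,30,0]],[[-0.099,0.121,-0.1625],[0,30,0]],[[-0.099,0.121,-0.1625],[0,30,0]]]}}

```text
time_s: 26.5
eef_pos: [0.6981, 0.2512, 0.2401]
orientation: [179.9, -8.9, 177.6]
force: [1.6, 0.5, 0.3]
opening: 0.0287
grip_force: 69.1
```

```bash
cat > rel.py <<'E'
from go import *
import fit as F
import h;h._s=None
s=S();print(s['time_s'],s['eef_pos'],s['orientation'],s['joint_positions'],s['opening'])
save('wrist','w8.png')
def clean(m):return cv2.morphologyEx(m.astype(np.uint8),cv2.MORPH_CLOSE,np.ones((7,7),np.uint8))>0
rs=regions_of('wrist','narrow_spring');rm=regions_of('wrist','thin_mount');rr=regions_of('wrist','thin_rod')
for n,r in(('spring',rs),('mount',rm),('rod',rr)):print(n,[(d['location'],round(d['score'],2),int(d['mask'].sum())) for d in r])
for t in ('thin_rod','narrow_spring','narrow_spring_mid'):
    print(t,[(d['location'],round(d['score'],2)) for d in tip_of('wrist',t)])
c=R.from_euler('xyz',s['orientation'],degrees=True)
def spr(q,rot=20,sb=.0636,r=.0147):
    B=R.from_euler('y',rot+q[2],degrees=True)*R.from_euler('x',180,degrees=True)
    T=lambda p:c.apply([q[0],q[1],-.011]+B.apply(np.array(p)-[0,0,sb]))+s['eef_pos']
    m=np.zeros((400,640),np.uint8);F.hull(m,F.circ(T,r,0)+F.circ(T,r,.08));return m>0,T
print('model proj: flange',proj('wrist',[.617,.2626,.04]),'tip',proj('wrist',np.array([.617,.2626,.04])+.076*np.array([.4996,-.0209,.866])))
T0=spr([0,0,0])[1];print('spring bottom,top',proj('wrist',T0([0,0,0])),proj('wrist',T0([0,0,.08])))
ms=clean(max(rs,key=lambda d:d['mask'].sum())['mask'])
def go(f,x,d):
    return minimize(f,x,method='Nelder-Mead',options=dict(initial_simplex=[x]+[np.array(x)+np.eye(len(x))[i]*d[i] for i in range(len(x))]))
f=lambda q:1-(lambda m:(m&ms).sum()/(m|ms).sum())(spr(q)[0])
o=go(f,[0,0,0],[.003,.003,2]);print('spring offset in tool',o.x,1-o.fun)
occ=cv2.dilate(ms.astype(np.uint8),np.ones((5,5),np.uint8))>0;occ[330:]=True
mm=min(rm,key=lambda d:np.hypot(*(np.array(d['location'])-proj('wrist',[.617,.2626,.04]))))['mask']
f=lambda q:1-(lambda m:(m&mm&~occ).sum()/((m|mm)&~occ).sum())(F.model(q,.0075,.021)>0)
o=go(f,[.617,.2626,np.radians(177.6)],[.004,.004,.05]);print('mount',o.x[:2],np.degrees(o.x[2]),1-o.fun,'vis',(mm&~occ).sum(),mm.sum())
E
python3 rel.py
```

```text
thick [0.6516 0.0226] 191.53552521036502 0.9537067011977987
thin [0.616  0.2664] 178.070630665997 0.9464524765729585
26.5 [0.6981 0.2512 0.2401] [179.9091  -8.9363 177.5986] [ 12.6064  49.7809  60.2243 109.0563   2.3932  14.8346] 0.028674399990489756
spring [([324.6, 254.4], 0.76, 7812)]
mount [([330.0, 126.9], 0.97, 5914), ([581.4, 31.2], 0.93, 2114)]
rod [([332.3, 131.6], 0.95, 1413), ([595.8, 35.9], 0.92, 603)]
thin_rod [([593.5, 29.6], 0.91), ([330.8, 127.1], 0.64)]
narrow_spring [([323.7, 198.7], 0.8)]
narrow_spring_mid [([320.6, 244.2], 0.89)]
model proj: flange [329.7166 131.0936] tip [331.8213 168.9573]
spring bottom,top [324.1716 201.488 ] [325.5153 314.5684]
spring offset in tool [ 0.0024 -0.0018  1.2254] 0.955028328611898
mount [0.616  0.2628] 177.35309760932574 0.9684314370272936 vis 5914 5914
```

>>> {"api": "carry_out", "payload": {"rows": [[[0,0,0],[0,0,0]],[[0,0,0],[0,0,0]]]}}

```text
time_s: 27.05
eef_pos: [0.6976, 0.25, 0.2415]
orientation: [179.9, -8.8, 177.6]
force: [-0.0, -0.0, -0.7]
opening: 0.029
grip_force: 69.1
```

```bash
python3 rel.py | tail -n +3
python3 - <<'E'
from go import *
print(rel([.6968,.2593,.1709],orient(177.6,-10)))
E
```

```text
27.05 [0.6976 0.25   0.2415] [179.8979  -8.768  177.5898] [ 12.5403  49.4231  59.6781 108.7046   2.3525  14.7846] 0.02901457297308878
spring [([322.9, 256.6], 0.73, 7629)]
mount [([582.3, 30.7], 0.86, 2038), ([329.7, 124.7], 0.83, 5687)]
rod [([333.2, 132.8], 0.94, 1407), ([593.1, 33.6], 0.66, 574)]
thin_rod [([331.4, 130.5], 0.91), ([594.8, 29.8], 0.59)]
narrow_spring [([322.9, 195.6], 0.9)]
narrow_spring_mid [([324.3, 244.1], 0.67)]
model proj: flange [330.7056 130.9828] tip [333.0402 168.8636]
spring bottom,top [324.1729 201.4884] [325.5166 314.568 ]
spring offset in tool [ 0.0027 -0.0017  1.4614] 0.9312269865779784
mount [0.6147 0.2624] 177.559205759035 0.9501171744224974 vis 5687 5687
(array([-0.0091,  0.0086,  0.069 ]), array([0.0906, 1.1817, 0.012 ]))
```

>>> {"api": "carry_out", "payload": {"rows": [[[-0.006,0.006,0.03],[0,0,0]],[[-0.0106,0.0086,0.06],[0,0,0]],[[-0.0106,0.0086,0.069],[0,0,0]],[[-0.0106,0.0086,0.069],[0,0,0]],[[-0.007,0.0086,0.078],[0,0,0]],[[-0.003,0.0086,0.088],[0,0,0]],[[0.0003,0.0086,0.097],[0,0,0]],[[0.0003,0.0086,0.097],[0,0,0]],[[0.0003,0.0086,0.097],[0,0,0]]]}}

```text
time_s: 28.3
eef_pos: [0.6836, 0.2599, 0.1457]
orientation: [179.9, -8.8, 177.6]
force: [-0.4, 0.7, -0.4]
opening: 0.0288
grip_force: 69.1
```

```bash
python3 rel.py | tail -n +3
```

```text
28.3 [0.6836 0.2599 0.1457] [179.8945  -8.7616 177.611 ] [13.4894 45.2852 35.7979 88.9163  2.4901 15.7035] 0.028750701202971213
spring [([321.3, 253.9], 0.6, 7423)]
mount [([620.4, 22.8], 0.86, 2072), ([324.8, 129.6], 0.84, 9924)]
rod [([630.7, 18.5], 0.95, 696), ([325.5, 140.1], 0.63, 2426)]
thin_rod [([638.3, 22.2], 0.92), ([323.5, 142.1], 0.78)]
narrow_spring [([322.9, 198.5], 0.67), ([324.2, 145.6], 0.61)]
narrow_spring_mid [([322.5, 243.5], 0.73)]
model proj: flange [323.0889 142.3249] tip [323.9922 203.3008]
spring bottom,top [324.1729 201.4895] [325.5166 314.5692]
spring offset in tool [ 0.0034 -0.0019 -0.9799] 0.9328303723533706
mount [0.616  0.2623] 177.44931739661442 0.9743232484076433 vis 9790 9924
```

>>> {"api": "carry_out", "payload": {"rows": [[[-0.0015,0.0003,0],[0,0,0]],[[0.0003,0.0003,0.0047],[0,0,0]],[[0.002,0.0003,0.0093],[0,0,0]],[[0.002,0.0003,0.0093],[0,0,0]]]}}

```text
time_s: 29.05
eef_pos: [0.6791, 0.2604, 0.1351]
orientation: [179.9, -8.9, 177.6]
force: [0.3, -0.4, -0.2]
opening: 0.029
grip_force: 69.1
```

>>> {"api": "carry_out", "payload": {"rows": [[[0.0018,0,0.0047],[0,0,0]],[[0.0036,0,0.0093],[0,0,0]],[[0.0036,0,0.0093],[0,0,0]]]}}

```text
time_s: 29.35
eef_pos: [0.6743, 0.2606, 0.1266]
orientation: [179.9, -8.9, 177.6]
force: [-0.7, 0.1, 0.4]
opening: 0.029
grip_force: 69.1
```

>>> {"api": "carry_out", "payload": {"rows": [[[0.0018,0,0.0047],[0,0,0]],[[0.0036,0,0.0093],[0,0,0]],[[0.0036,0,0.0093],[0,0,0]]]}}

```text
time_s: 29.65
eef_pos: [0.6693, 0.2608, 0.1179]
orientation: [179.9, -8.9, 177.6]
force: [-0.3, 0.1, -0.7]
opening: 0.0289
grip_force: 69.1
```

>>> {"api": "carry_out", "payload": {"rows": [[[0.0018,0,0.0047],[0,0,0]],[[0.0036,0,0.0093],[0,0,0]],[[0.0036,0,0.0093],[0,0,0]]]}}

```text
time_s: 29.95
eef_pos: [0.6643, 0.261, 0.1093]
orientation: [179.9, -8.9, 177.6]
force: [-0.5, 0.6, -1.7]
opening: 0.0291
grip_force: 69.1
```

>>> {"api": "carry_out", "payload": {"rows": [[[0.0018,0,0.0047],[0,0,0]],[[0.0036,0,0.0093],[0,0,0]],[[0.0054,0,0.014],[0,0,0]],[[0.0072,0,0.0186],[0,0,0]],[[0.0085,0,0.022],[0,0,0]],[[0.0085,0,0.022],[0,0,0]]]}}

```text
time_s: 30.55
eef_pos: [0.6527, 0.2615, 0.089]
orientation: [179.9, -8.9, 177.6]
force: [0.4, 0.2, 0.0]
opening: 0.0291
grip_force: 69.1
```

>>> {"api": "carry_out", "payload": {"rows": [[[0.0009,0,0.0023],[0,0,0]],[[0.0014,0,0.0037],[0,0,0]],[[0.0014,0,0.0037],[0,0,0]]]}}

```text
time_s: 30.85
eef_pos: [0.6511, 0.2616, 0.0859]
orientation: [179.9, -8.8, 177.6]
force: [0.4, 0.5, -0.9]
opening: 0.0293
grip_force: 69.1
```

>>> {"api": "carry_out", "payload": {"rows": [[[0.0004,0,0.001],[0,0,0]],[[0.0007,0,0.002],[0,0,0]],[[0.0007,0,0.002],[0,0,0]]]}}

```text
time_s: 31.15
eef_pos: [0.6501, 0.2617, 0.084]
orientation: [179.9, -8.8, 177.6]
force: [-0.5, -0.1, -1.6]
opening: 0.0288
grip_force: 69.1
```

>>> {"api": "carry_out", "payload": {"rows": [[[0.0004,0,0.001],[0,0,0]],[[0.0007,0,0.002],[0,0,0]],[[0.0007,0,0.002],[0,0,0]]]}}

```text
time_s: 31.45
eef_pos: [0.6493, 0.2617, 0.0824]
orientation: [179.9, -8.8, 177.6]
force: [0.5, 0.5, 0.4]
opening: 0.0288
grip_force: 69.3
```

>>> {"api": "carry_out", "payload": {"rows": [[[0.0004,0,0.001],[0,0,0]],[[0.0007,0,0.002],[0,0,0]],[[0.0007,0,0.002],[0,0,0]]]}}

```text
time_s: 31.75
eef_pos: [0.6496, 0.2618, 0.082]
orientation: [179.9, -8.6, 177.6]
force: [5.2, -1.1, 12.7]
opening: 0.0291
grip_force: 70.3
```

>>> {"api": "carry_out", "payload": {"rows": [[[0,0,0],[0,0,0]],[[0,0,0],[0,0,0]],[[0,0,0],[0,0,0]],[[0,0,0],[0,0,0]],[[0,0,0],[0,0,0]],[[0,0,0],[0,0,0]],[[-0.004,0,-0.01],[0,0,0]],[[-0.011,0,-0.03],[0,0,0]],[[-0.021,0,-0.06],[0,0,0]],[[-0.032,0,-0.09],[0,0,0]],[[-0.037,0,-0.12],[0,0,0]],[[-0.02,0,-0.15],[0,0,0]],[[0,0,-0.17],[0,0,0]],[[0,0,-0.17],[0,0,0]]], "claw": 0}}

```text
time_s: 33.15
eef_pos: [0.6738, 0.2609, 0.2523]
orientation: [179.8, -8.5, 177.7]
force: [-0.5, -0.7, 0.2]
opening: 0.0856
grip_force: 0.0
```

```bash
cat > chk.py <<'E'
from go import *
import fit as F
import h;h._s=None
s=S();print(s['time_s'],s['eef_pos'],s['orientation'],s['opening'])
save('wrist','w9.png');save('side','s9.png');save('top','t9.png')
for n,mt,yaw,r in(('wide_spring',(.652,.0197),191.3,.0222),('narrow_spring',(.617,.2626),177.6,.0151)):
  for cam in('wrist','side'):
    R_=regions_of(cam,n);print(n,cam,[(np.round(d['location']),round(d['score'],2)) for d in R_])
    if not R_:continue
    rod=lambda p:R.from_euler('z',yaw,degrees=True).apply(R.from_euler('y',-30,degrees=True).apply(p)+[0,0,.04])+[*mt,0]
    p0=proj(cam,rod([0,0,.04]));d=min(R_,key=lambda d:np.hypot(*(np.array(d['location'])-p0)));mm=cv2.morphologyEx(d['mask'].astype(np.uint8),cv2.MORPH_CLOSE,np.ones((5,5),np.uint8))>0
    def f(q):
        m=np.zeros((400,640),np.uint8);P=[proj(cam,rod([q[1]+r*np.cos(t),q[2]+r*np.sin(t),z+q[0]])) for z in(0,.08) for t in F.a]
        cv2.fillConvexPoly(m,np.round(cv2.convexHull(np.array(P,np.float32))*16).astype(np.int32),1,shift=4);m=m>0
        return 1-(m&mm).sum()/(m|mm).sum()
    o=minimize(f,[0,0,0],method='Nelder-Mead',options=dict(initial_simplex=[[0,0,0],[.01,0,0],[0,.004,0],[0,0,.004]]))
    print('  pred mid',p0,'axial,x,y (mm)',o.x*1000,'IoU',1-o.fun)
for t,c in(('vial_a','side'),('vial_b','side'),('dropper_a','side'),('marker_a','top')):
    print(t,[(np.round(d['location']),round(d['score'],2)) for d in tip_of(c,t)])
E
python3 chk.py | tail -n +3
```

```text
33.15 [0.6738 0.2609 0.2523] [179.814   -8.5337 177.6572] 0.0856367440828295
wide_spring wrist [(array([130., 211.]), 0.6)]
  pred mid [128.9208 212.0309] axial,x,y (mm) [-3.0646 -3.229   2.7227] IoU 0.9013242204186245
wide_spring side [(array([288., 176.]), 0.52)]
  pred mid [284.1966 176.6225] axial,x,y (mm) [-2.7083 -2.9167  2.75  ] IoU 0.8964285714285715
narrow_spring wrist [(array([323., 177.]), 0.82)]
  pred mid [321.7454 171.3901] axial,x,y (mm) [0.7319 1.1188 0.0835] IoU 0.9473684210526315
narrow_spring side [(array([279., 205.]), 0.6)]
  pred mid [280.0445 202.3057] axial,x,y (mm) [-1.7012 -2.0844  2.1049] IoU 0.9057377049180327
vial_a [(array([288., 217.]), 0.64), (array([358., 164.]), 0.58), (array([261., 199.]), 0.52)]
vial_b [(array([288., 217.]), 0.64), (array([358., 164.]), 0.58), (array([261., 199.]), 0.52)]
dropper_a [(array([288., 191.]), 0.71), (array([338., 197.]), 0.6)]
marker_a [(array([345., 236.]), 0.42)]
```

Both springs measure home: the axial offset from the flange is -3 to +1 mm, within measurement error. The vials, dropper bottle and marker are where they started, and the gripper is clear.

```bash
python3 -c "
from rig import env
print(env.close_job())"
```

```text
the job is handed in; nothing more can be done
None
```

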